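# Stack the two-storey kiln shelf

## Task

Load the kiln shelf in two storeys: stand the square post and the tall round post upright on the bare prints of their own shape, squared up to the prints, and set the cup upright on the shelf midway between them. Lay the long flat bat across the tops of both posts, centred and in line with the shelf, and stand the vase upright at the middle of the bat, right above the cup. Leave the short round post and the plaster mould where they are.

Things in the scene. Friction and masses are not known exactly. Their poses are not given: they have to be found in the camera images.
- kiln_shelf: Fixed flat kiln shelf, buff with a white-washed top, 130 (own x) x 240 (own y, the long way) x 15 mm thick, lying on the table. Origin: centre of its underside; its top is 15 mm above. The two prints lie on its top on the long centre line, 80 mm either side of the centre, so the point midway between the prints is the shelf's centre.
- square_print: Flat brown square mark 44 mm wide, no height, on the top of the kiln shelf near one end (which end varies): the place for the square post. Origin: its centre, at the level of the shelf's top. Its sides are parallel to the shelf's x and y axes.
- round_print: Flat brown round mark 44 mm across, no height, on the top of the kiln shelf near the other end: the place for the tall round post. Origin: its centre, at the level of the shelf's top.
- square_post: Loose buff kiln post of square section 40 x 40 mm, 70 mm tall, standing, 0.2 kg; a dark round mark on its top. Its origin is the centre of its underside, z up. x and y are normal to its side faces.
- round_post: Loose buff round kiln post (tube), 40 mm outside diameter, 22 mm bore, 70 mm tall, standing, 0.14 kg. Its origin is the centre of its underside, z up.
- short_post: Bystander, to be left alone: loose buff round kiln post (tube), 40 mm outside diameter, only 35 mm tall, standing. Its origin is the centre of its underside, z up.
- cup: Loose off-white handleless cup, straight-sided, 52 mm outside diameter from 12 mm up to the rim, 42 mm at the foot, 50 mm tall, open upward, wall 4 mm, about 80 g. Its origin is the centre of its underside, z up.
- vase: Loose off-white vase, 100 mm tall, solid: foot 44 mm across, belly 52 mm across and straight-sided from 25 to 50 mm up, neck 24 mm across from 72 to 88 mm up, rim 36 mm across; about 0.16 kg. Its origin is the centre of its underside, z up.
- bridge_bat: Loose buff flat slab (bat), 55 (own x) x 200 (own y, the long way) x 14 mm thick, lying flat on the table to the left or right, about 0.3 kg. Its origin is the centre of its underside, z up.
- mould_half: Bystander, to be left alone: loose white plaster mould half, a block 90 (own x) x 140 (own y) x 50 mm tall with a grey cavity shape and four grey keys on its top, 0.9 kg, on the other side from the bat. Its origin is the centre of its underside, z up.
There are look-alikes about, which are no part of the job. What is shaped like the square_post but pink is not meant. Of the things that look like the bridge_bat, the larger one is meant.

How it is judged:
At the end, for the whole second after the job is handed in: Posts upright on the shelf within 12 mm of their own prints (square one within 0.2 rad); cup upright on the shelf, bat level on both posts (within 0.15 rad of the shelf's length) and vase upright on the bat, each within 15 mm of the shelf's centre; all at rest. Bystanders moved under 20 mm (horizontal distance between square_post and square_print below 0.012 m and z of square_post in the frame of square_print between -0.005 and 0.005 m and angle between each of square_post, round_post, bridge_bat's own z axis and vertical below 0.06 rad and linear speed of each of square_post, round_post, cup, bridge_bat, vase below 0.02 m/s and (angle between the x axis of square_post and the x axis of square_print, either way round below 0.2 rad or angle between the y axis of square_post and the x axis of square_print, either way round below 0.2 rad) and horizontal distance between round_post and round_print below 0.012 m and z of round_post in the frame of round_print between -0.005 and 0.005 m and horizontal distance between each of cup, bridge_bat, vase and kiln_shelf below 0.015 m and z of cup in the frame of kiln_shelf between 0.01 and 0.02 m and angle between each of cup, vase's own z axis and vertical below 0.1 rad and z of bridge_bat in the frame of kiln_shelf between 0.079 and 0.091 m and angle between the y axis of bridge_bat and the y axis of kiln_shelf, either way round below 0.15 rad and z of vase in the frame of kiln_shelf between 0.092 and 0.106 m); the robot touches nothing.
It fails at once if the short round post is moved by more than 20 mm (distance of short_post from where it was at the start of the episode above 0.02 m).
It fails at once if the plaster mould is moved by more than 20 mm (distance of mould_half from where it was at the start of the episode above 0.02 m).
It also fails if it takes over 144 s, if anything falls off the work surface, if the arm or the gripper's body presses on something with over 40 N, if the wrist force passes 120 N, or if a joint passes its speed limit or range.

## Robot

A 6-joint arm with a two-finger parallel gripper is mounted at the origin on the work surface. World frame = base frame: x ahead of the robot, y to its left, z up, the work surface at z = 0. Lengths are in m, angles in rad, forces in N, time in s.
With the tool pointing down it reaches from about 0.4 to 0.825 m from the base axis. Payload 7 kg.
Tool frame: the origin (TCP) lies where the fingers leave the gripper's body, on its centre line; the fingertips stand 73 mm ahead of it and the grasp point (between the pads) lies 54 mm ahead of it; z points along the fingers, y is the line along which they close (so a half turn about z gives the same grasp; the last joint's range is limited). The gripper opens to 85 mm and grips with 20 to 120 N. Pads are 22 mm wide; open, the fingers measure 114 mm over their backs; the gripper's body (76 mm by 85 mm) begins 54 mm behind the grasp point. The pads swing forward as they close: fully open they stand 13 mm farther back than shut.
Start: joints at [-0.898, 0.359, 0.012, 0, -1.224, -0.288], TCP at [0.253, -0.626, 0.304] pointing down, gripper open.
Joint ranges: [-3.07, 3.07], [-1.43, 2.12], [-1.02, 1.25], [-3.03, 1.67], [-3.05, -0], [-3.03, 3.03]. Speed limits (rad/s): [2.39, 2.39, 3.01, 3.14, 3.14, 3.14].

## Interface

Orientations are given as a unit quaternion [x, y, z, w].
In Python, from rig import state, camera, camera_info, hand_in gives the robot as it stands.
- The arm moves only by the shell command python3 -m handwheel 'ROWS' [FORCE]. ROWS is JSON, a list of rows, each a list of 3 entries, a list of its own where there are three numbers: the finger opening in mm, from 0 to 85.4, then the shift along the tool's x, y, z in mm, then the turn, a rotation vector about the tool's x, y, z in degrees. In form: [[gripper, [x, y, z], [ax, ay, az]], ...]. A call has 1 to 8 rows; each row is the pose to reach, as a shift and turn from the pose commanded when the call began, along the tool's axes at that moment; what a row does not reach only later rows make up. A row lasts 1/10 s, in which the tool goes at most 50 mm and 8.59 degrees, less where a joint would pass 70% of its speed; a pose out of reach is approached as far as the arm can. A call with a gripper value outside its range is refused whole. The fingers move at their own pace and stop on an object; FORCE is the grip in N (left out, the last holds). Time passes only in rows, so rows that repeat a pose let the fingers close. It gives the time, the measured TCP pose, the force, the opening and the grip force at its end, in the units of the state.
- state(): the state, without advancing time (a new reading comes with each control period).
- camera(name): name is "scene" or "side" or "wrist"; returns the picture (384x512x3 uint8, red, green, blue); there is no depth.
- camera_info(name): a dict with "fx", "fy", "cx", "cy" (pixels), "rvec" (rotation vector, rad) and "tvec" (3), from world to camera coordinates, as OpenCV has them. Camera axes: x right, y down, z forward; pixel columns grow to the right and rows downward; lengths in m; the calibration is good to about 2 mm. A picture is of the moment at which its call begins: read the wrist's pose just before it. camera_info takes no time and is no camera call; for the wrist camera it gives the pose at the moment of the call.
- hand_in(): hands the job in; it is judged then, once.
The state is a dict: "t": time; "q": joint angles; "joint_velocities": joint speeds; "effort": joint torques, N m; "position": TCP position; "tcp_rot": TCP orientation; "ft_force": force on the tool from outside, world axes, zero at the start; "torque": the same for the moment, N m; "grip_width": finger opening in m; "grasp_force": force on a finger pad.
Only numpy, scipy, OpenCV 4.12 (cv2) and the standard library are available. Lean on these libraries where they do the work, as an engineer would, in place of code of your own. Each camera call takes 0.05 s, during which the arm holds its last target. There are 200 camera calls.

## Working session

There is one attempt and no reset: what is moved stays moved. The work goes in short steps, Python scripts to look and compute and a shell command to move; the robot and the scene stay as the last step left them, time stands still between calls to the robot, and variables do not carry over. Pictures are saved under pics/ and viewed, at most 14 in all, crops included, and the job is handed in when it is done.

```bash
mkdir -p pics; ls
python3 - <<'E'
from rig import *
import cv2,numpy as np
s=state();print(s['t'],s['position'],s['tcp_rot'])
for n in('scene','side'):
    cv2.imwrite(f'pics/{n}0.png',camera(n)[:,:,::-1]);i=camera_info(n)
    R=cv2.Rodrigues(np.array(i['rvec']))[0];print(n,i['fx'],-R.T@np.array(i['tvec']),R[2])
E
```

```text
pics
0.0 [ 0.25323867 -0.62529077  0.30295455] [-1.91162750e-01  9.81557985e-01  8.20521106e-04 -2.29571758e-04]
scene 363.3739174169825 [0.85803226 0.55524213 0.58193988] [-0.43851195 -0.65206056 -0.61848549]
side 493.90175918099794 [-0.24878318 -0.69362012  0.72244129] [ 0.61942577  0.57023178 -0.5395808 ]
```

View pics/scene0.png

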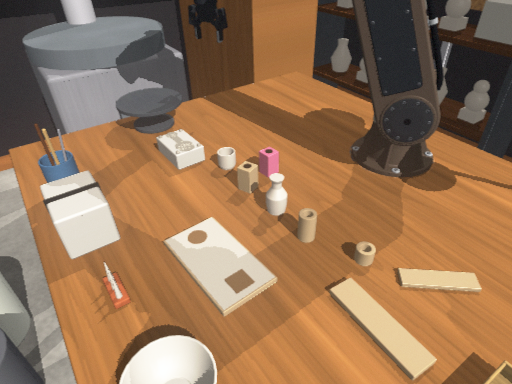

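View pics/side0.png

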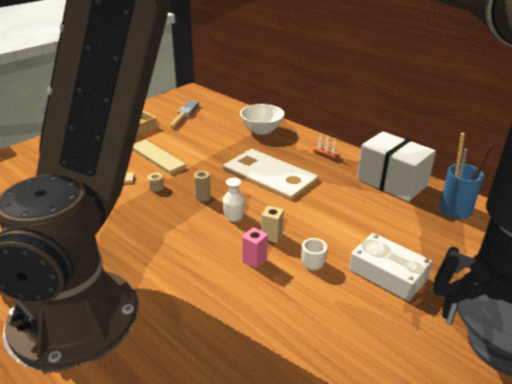

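The scene view shows the shelf with its round print at (198,237) and square print at (240,281). The square post is at (248,177), pink one (269,161), cup (227,157), vase (277,195), tall tube (307,225), short tube (365,254), large bat (381,325), small bat (439,280) and mould (181,148).

```bash
cat > h.py <<'E'
from rig import *
import cv2,numpy as np
from scipy.spatial.transform import Rotation as Ro
def ray(i,px,z):
    R=cv2.Rodrigues(np.array(i['rvec'],float))[0];c=-R.T@np.array(i['tvec'])
    px=np.atleast_2d(px).astype(float)
    d=np.c_[(px[:,0]-i['cx'])/i['fx'],(px[:,1]-i['cy'])/i['fy'],np.ones(len(px))]@R
    return c+d*((z-c[2])/d[:,2])[:,None]
def proj(i,P):
    return cv2.projectPoints(np.atleast_2d(P).astype(float),np.array(i['rvec'],float),np.array(i['tvec'],float),np.array([[i['fx'],0,i['cx']],[0,i['fy'],i['cy']],[0,0,1.]]),None)[0][:,0]
def go(x,y,z,yaw=None):
    """shift (mm, tool axes) and turn (deg) to put GRASP POINT at x,y,z with tool y axis at yaw (rad, mod pi), tool down"""
    s=state();R=Ro.from_quat(s['tcp_rot'])
    ty=R.as_matrix()[:,1];cur=np.arctan2(ty[1],ty[0])
    if yaw is None: yaw=cur
    yaw=cur+(yaw-cur+np.pi/2)%np.pi-np.pi/2
    yv=np.array([np.cos(yaw),np.sin(yaw),0]);zv=np.array([0,0,-1.])
    T=Ro.from_matrix(np.c_[np.cross(yv,zv),yv,zv])
    d=R.inv().apply(np.array([x,y,z+.054])-s['position'])*1e3
    print('shift',d.round(1),'turn',np.degrees((R.inv()*T).as_rotvec()).round(1),'cur pos',s['position'].round(4),'yaw',round(cur,3),'->',round(yaw,3),'q6',round(s['q'][5],2))
E
python3 - <<'E'
from h import *
i=camera_info('scene')
for n,p,z in [('round_pr',(198,237),.015),('sq_pr',(240,281),.015),('sqpost',(248,167),.07),('pink',(269,152),.07),('cup',(227,152),.05),('vase',(277,178),.1),('tall',(307,213),.07),('short',(365,247),.035),('bat',(381,325),.014),('small',(439,279),.014),('mould',(180,147),.05),('shelfc',[(165,240),(211,218),(275,275),(228,307)],.015),('batc',[(332,283),(350,278),(433,357),(412,373)],.014)]:
    print(n,ray(i,p,z).round(3).tolist())
i=camera_info('wrist');R=cv2.Rodrigues(np.array(i['rvec']))[0]
s=state();M=Ro.from_quat(s['tcp_rot']).as_matrix()
print(i['fx'],i['cx'],i['cy'],'cam in tool',M.T@(-R.T@np.array(i['tvec'])-s['position']),'R',(R@M).round(3))
E
```

```text
round_pr [[0.647, -0.007, 0.015]]
sq_pr [[0.637, 0.152, 0.015]]
sqpost [[0.446, -0.105, 0.07]]
pink [[0.359, -0.133, 0.07]]
cup [[0.435, -0.231, 0.05]]
vase [[0.441, 0.011, 0.1]]
tall [[0.442, 0.12, 0.07]]
short [[0.388, 0.242, 0.035]]
bat [[0.488, 0.375, 0.014]]
small [[0.318, 0.373, 0.014]]
mould [[0.531, -0.336, 0.05]]
shelfc [[0.711, -0.041, 0.015], [0.592, -0.046, 0.015], [0.572, 0.18, 0.015], [0.686, 0.189, 0.015]]
batc [[0.494, 0.259, 0.014], [0.457, 0.271, 0.014], [0.466, 0.462, 0.014], [0.515, 0.459, 0.014]]
333.4233576117253 263.1378084729816 194.42468346723132 cam in tool [ 0.07195654 -0.00027388 -0.06945071] R [[ 0.     1.    -0.001]
 [-0.959 -0.    -0.283]
 [-0.283  0.001  0.959]]
```

```bash
python3 -c "
from h import *
go(.43,.06,.34,np.pi/2)"
```

```text
shift [-421.   569.1  -90.2] turn [ 0.1 -0.  22. ] cur pos [ 0.2533 -0.6254  0.3031] yaw 1.956 -> 1.571 q6 -0.29
```

```bash
python3 -m handwheel '[[85,[-210,285,-90],[0,0,0]],[85,[-210,285,-90],[0,0,0]],[85,[-210,285,-90],[0,0,0]],[85,[-210,285,-90],[0,0,0]],[85,[-210,285,-90],[0,0,0]],[85,[-210,285,-90],[0,0,0]],[85,[-210,285,-90],[0,0,0]],[85,[-210,285,-90],[0,0,0]]]'
python3 -m handwheel '[[85,[-211,285,0],[0,0,22]],[85,[-211,285,0],[0,0,22]],[85,[-211,285,0],[0,0,22]],[85,[-211,285,0],[0,0,22]],[85,[-211,285,0],[0,0,22]],[85,[-211,285,0],[0,0,22]],[85,[-211,285,0],[0,0,22]],[85,[-211,285,0],[0,0,22]]]'
python3 - <<'E'
from h import *
go(.43,.06,.34,np.pi/2)
i=camera_info('wrist');im=camera('wrist')
import pickle;pickle.dump((i,im),open('w1.pkl','wb'))
cv2.imwrite('pics/w1.png',cv2.resize(im[:,:,::-1],(768,576)))
E
```

```text
t: 0.9
position: [0.3414, -0.2797, 0.3955]
tcp_rot: [-0.193, 0.981, -0.0, 0.001]
ft_force: [0.1, -0.5, 1.1]
grip_width: 0.0849
grasp_force: 0.0
t: 1.7
position: [0.4295, 0.0634, 0.3939]
tcp_rot: [-0.001, 1.0, 0.0, 0.0]
ft_force: [0.6, 0.2, 0.4]
grip_width: 0.0851
grasp_force: 0.0
shift [-0.5 -3.4 -0.1] turn [0.  0.  0.1] cur pos [0.4295 0.0634 0.3939] yaw 1.573 -> 1.571 q6 -2.17
```

View pics/w1.png

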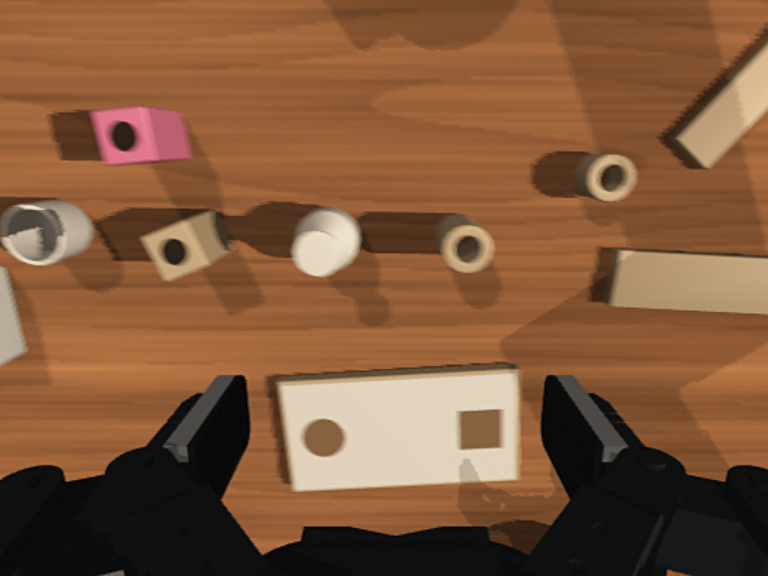

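Wrist view (1.5× scale): prints are at (323,437) round and (480,429) square; square post top mark (175,252), vase rim (319,253), tall tube (466,247), cup rim (38,235), large bat's near end from x=615.

```bash
cat > m.py <<'E'
from h import *
import pickle
i,im=pickle.load(open('w1.pkl','rb'))
hsv=cv2.cvtColor(im,cv2.COLOR_RGB2HSV)
def comp(mask,seed,name,z,box=None):
    n,l,st,c=cv2.connectedComponentsWithStats(mask.astype(np.uint8))
    k=l[int(seed[1]/1.5),int(seed[0]/1.5)]
    if k==0: print(name,'miss',hsv[int(seed[1]/1.5),int(seed[0]/1.5)]);return
    cn=max(cv2.findContours((l==k).astype(np.uint8),0,1)[0],key=cv2.contourArea)[:,0]
    W=ray(i,cn,z)[:,:2]*1e3
    r=cv2.minAreaRect(W.astype(np.float32));cc=cv2.minEnclosingCircle(W.astype(np.float32))
    print(name,'area',st[k,4],'cent',(ray(i,c[k],z)[0,:2]).round(4),'rect',np.round(r[0],1),np.round(r[1],1),round(r[2],1),'circ',np.round(cc[0],1),round(cc[1],1))
    return cn
H,S,V=[hsv[:,:,k].astype(int) for k in range(3)]
for p in [(323,437),(480,429),(400,400),(175,252),(160,240),(210,245),(319,253),(335,235),(466,247),(480,260),(466,265),(38,230),(80,230),(700,280),(300,330)]: print(p,hsv[int(p[1]/1.5),int(p[0]/1.5)],end=' ')
print()
comp((S>90)&(V<200),(323,437),'round',.015)
comp((S>90)&(V<200),(480,429),'sq',.015)
comp(S<60,(400,400),'shelf',.015)
comp(V<70,(175,252),'sqmark',.07)
comp(V<90,(468,246),'bore',.07)
comp((S<110)&(V>200),(160,240),'sqtop',.07)
comp((S<60)&(V>200),(319,253),'vaserim',.1)
E
python3 m.py
```

```text
(323, 437) [ 14 130 135] (480, 429) [ 14 132 135] (400, 400) [ 19  42 226] (175, 252) [ 12 113  45] (160, 240) [ 17  98 195] (210, 245) [ 16 100 160] (319, 253) [ 19  40 230] (335, 235) [ 20  38 233] (466, 247) [17 98 68] (480, 260) [ 17  94 197] (466, 265) [ 17  92 213] (38, 230) [ 17  53 143] (80, 230) [ 18  50 190] (700, 280) [ 17  92 186] (300, 330) [ 12 160 158] 
round area 505 cent [ 0.6451 -0.0091] rect [645.4  -9. ] [40.2 38.8] 0.1 circ [645.4  -9. ] 21.5
sq area 658 cent [0.6351 0.1502] rect [635.4 150.6] [43.5 40.1] 3.5 circ [635.7 150.7] 28.3
shelf area 9209 cent [0.6369 0.0693] rect [640.1  70.5] [121.8 230.9] 3.6 circ [639.7  70.4] 129.2
sqmark area 170 cent [ 0.4402 -0.1132] rect [ 440.4 -113.1] [14.3 19.1] 83.3 circ [ 440.4 -113.1] 9.8
bore area 150 cent [0.4359 0.1213] rect [435.8 121. ] [14.9 16.9] 27.7 circ [436.8 121.5] 9.4
sqtop miss [ 17  98 195]
vaserim area 1121 cent [0.4297 0.0135] rect [429.9  13.2] [34.4 49.9] 42.3 circ [429.5  12.8] 25.1
```

```bash
python3 -c "
from h import *
go(.441,-.111,.2,np.radians(124))"
```

```text
shift [  -9.5 -177.4  139.2] turn [  0.    0.  -33.8] cur pos [0.4309 0.0663 0.3934] yaw 1.574 -> 2.164 q6 -2.18
```

```bash
python3 -m handwheel '[[85,[-9,-177,139],[0,0,-34]],[85,[-9,-177,139],[0,0,-34]],[85,[-9,-177,139],[0,0,-34]],[85,[-9,-177,139],[0,0,-34]],[85,[-9,-177,139],[0,0,-34]],[85,[-9,-177,139],[0,0,-34]],[85,[-9,-177,139],[0,0,-34]],[85,[-9,-177,139],[0,0,-34]]]' 40
python3 - <<'E'
from h import *
i=camera_info('wrist');im=camera('wrist')
import pickle;pickle.dump((i,im),open('w2.pkl','wb'))
cv2.imwrite('pics/w2.png',cv2.resize(im[:,:,::-1],(768,576)))
go(.441,-.111,.2)
E
```

```text
t: 2.55
position: [0.4392, -0.1159, 0.2556]
tcp_rot: [-0.293, 0.956, -0.0, 0.001]
ft_force: [-0.5, 0.6, -0.1]
grip_width: 0.0853
grasp_force: 0.0
shift [-4.   2.9  1.8] turn [-0.   0.1  0. ] cur pos [ 0.4393 -0.1156  0.2558] yaw 2.165 -> 2.165 q6 -1.15
```

View pics/w2.png

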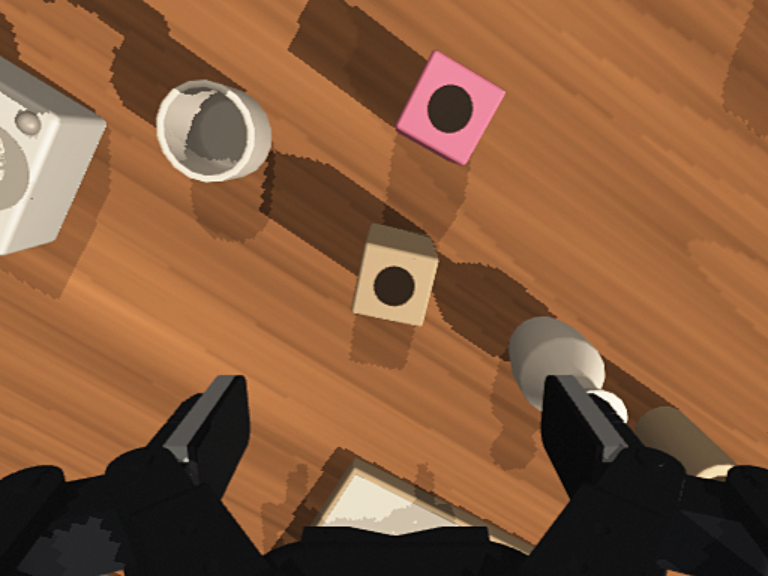

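Square post top corners (1.5× scale) at about (367,247),(439,259),(422,325),(353,312), mark at (394,286); the cup rim is at (209,130).

Run:
```python
from h import *
import pickle
i,im=pickle.load(open('w2.pkl','rb'))
v=cv2.cvtColor(im,cv2.COLOR_RGB2HSV)[:,:,2]
n,l,st,c=cv2.connectedComponentsWithStats((v<70).astype(np.uint8));k=l[190,262]
p=ray(i,c[k],.07)[0];print('mark',p,st[k,4])
q=ray(i,np.array([(367,247),(439,259),(422,325),(353,312)])/1.5,.07);print(q[:,:2].round(4),q.mean(0))
e=[q[1]-q[0],q[2]-q[3]];a=[np.degrees(np.arctan2(u[1],u[0])) for u in e];print(a)
e=[q[3]-q[0],q[2]-q[1]];print([np.degrees(np.arctan2(u[1],u[0])) for u in e])
r=ray(i,np.array([(158,130),(258,130),(209,81),(209,181)])/1.5,.05);print('cup',r.round(4).tolist())
```

```text
mark [ 0.43979789 -0.11663406  0.07      ] 532
[[ 0.4302 -0.1395]
 [ 0.4145 -0.1049]
 [ 0.4496 -0.0913]
 [ 0.4642 -0.1264]] [ 0.43964228 -0.11553812  0.07      ]
[np.float64(114.3891423402444), np.float64(112.72407543267134)]
[np.float64(21.19951183383735), np.float64(21.260313025662516)]
cup [[0.4433, -0.2629, 0.05], [0.414, -0.2195, 0.05], [0.4073, -0.252, 0.05], [0.4516, -0.2284, 0.05]]
```

```bash
python3 -c "
from h import *
go(.4398,-.1162,.045,np.radians(112.4))"
```

```text
shift [  0.2  -0.6 156.8] turn [-0.   0.1 11.7] cur pos [ 0.4393 -0.1156  0.2558] yaw 2.165 -> 1.962 q6 -1.15
```

```bash
python3 -m handwheel '[[85,[0,0,50],[0,0,12]],[85,[0,0,80],[0,0,12]],[85,[0,0,110],[0,0,12]],[85,[0,0,140],[0,0,12]],[85,[0,0,157],[0,0,12]],[85,[0,0,157],[0,0,12]],[85,[0,0,157],[0,0,12]],[85,[0,0,157],[0,0,12]]]' 40
python3 -m handwheel '[[20,[0,0,0],[0,0,0]],[20,[0,0,0],[0,0,0]],[20,[0,0,0],[0,0,0]],[20,[0,0,0],[0,0,0]],[20,[0,0,0],[0,0,0]],[20,[0,0,0],[0,0,0]],[20,[0,0,0],[0,0,0]]]' 40
python3 -c "
from h import *
go(.4398,-.1162,.045,np.radians(112.4))
go(.6353,.1504,.15,np.radians(93.6))"
```

```text
t: 3.4
position: [0.4399, -0.1157, 0.0993]
tcp_rot: [-0.192, 0.981, -0.0, 0.001]
ft_force: [0.4, -0.3, 0.7]
grip_width: 0.0847
grasp_force: 0.0
t: 4.1
position: [0.439, -0.1163, 0.0985]
tcp_rot: [-0.191, 0.982, -0.0, 0.0]
ft_force: [-1.1, 1.0, 6.0]
grip_width: 0.0392
grasp_force: 39.6
shift [-0.7 -0.2 -0.5] turn [-0.   0.  -0.3] cur pos [ 0.439  -0.1163  0.0985] yaw 1.956 -> 1.962 q6 -1.36
shift [-282.1  173.5 -105.3] turn [-0.   0.  18.5] cur pos [ 0.439  -0.1163  0.0985] yaw 1.956 -> 1.634 q6 -1.36
```

```bash
python3 -m handwheel '[[20,[0,0,-40],[0,0,0]],[20,[0,0,-80],[0,0,0]],[20,[0,0,-115],[0,0,0]],[20,[-80,50,-115],[0,0,6]],[20,[-115,75,-115],[0,0,9]],[20,[-150,96,-115],[0,0,12]],[20,[-190,117,-115],[0,0,15]],[20,[-225,140,-115],[0,0,18]]]' 40
python3 -m handwheel '[[20,[-40,34,0],[0,0,0]],[20,[-40,34,0],[0,0,0]],[20,[-40,34,0],[0,0,0]],[20,[-40,34,0],[0,0,0]],[20,[-40,34,0],[0,0,0]]]' 40
python3 -c "
from h import *
go(.6353,.1504,.061,np.radians(93.6))
print(state()['grip_width'])"
```

```text
t: 4.9
position: [0.5866, 0.0873, 0.2127]
tcp_rot: [-0.034, 0.999, -0.0, -0.0]
ft_force: [1.2, -1.4, -2.0]
grip_width: 0.0394
grasp_force: 41.6
t: 5.4
position: [0.6226, 0.1215, 0.213]
tcp_rot: [-0.035, 0.999, -0.0, -0.0]
ft_force: [-0.9, 0.5, -1.9]
grip_width: 0.0395
grasp_force: 41.7
shift [-14.7  28.   98. ] turn [-0.  -0.   0.4] cur pos [0.6226 0.1215 0.213 ] yaw 1.641 -> 1.634 q6 -2.0
0.039468735813011156
```

```bash
python3 -m handwheel '[[20,[-15,28,0],[0,0,0]],[20,[-15,28,30],[0,0,0]],[20,[-15,28,60],[0,0,0]],[20,[-15,28,85],[0,0,0]],[20,[-15,28,85],[0,0,0]],[20,[-15,28,85],[0,0,0]]]' 40
python3 -c "
from h import *
go(.6353,.1504,.060,np.radians(93.6))"
```

```text
t: 6.0
position: [0.6364, 0.1508, 0.1287]
tcp_rot: [-0.035, 0.999, -0.0, 0.0]
ft_force: [0.4, 0.1, -1.9]
grip_width: 0.0398
grasp_force: 41.5
shift [ 1.1 -0.3 14.7] turn [-0.   0.   0.4] cur pos [0.6364 0.1508 0.1287] yaw 1.641 -> 1.634 q6 -2.03
```

```bash
python3 -m handwheel '[[20,[1,0,6],[0,0,0]],[20,[1,0,12],[0,0,0]],[20,[1,0,14.5],[0,0,0]],[20,[1,0,15],[0,0,0]],[20,[1,0,15],[0,0,0]]]' 40
python3 -m handwheel '[[62,[0,0,0],[0,0,0]],[62,[0,0,0],[0,0,0]],[62,[0,0,0],[0,0,0]],[62,[0,0,-30],[0,0,0]],[62,[0,0,-60],[0,0,0]],[62,[0,0,-100],[0,0,0]],[62,[0,0,-140],[0,0,0]],[62,[0,0,-140],[0,0,0]]]' 40
python3 -c "
from h import *
go(.436,.121,.22,np.pi)"
```

```text
t: 6.5
position: [0.6355, 0.1515, 0.1132]
tcp_rot: [-0.035, 0.999, 0.0, 0.0]
ft_force: [0.3, -0.1, -2.0]
grip_width: 0.0394
grasp_force: 41.7
t: 7.3
position: [0.6379, 0.1522, 0.26]
tcp_rot: [-0.036, 0.999, 0.002, 0.005]
ft_force: [0.7, -0.5, 0.2]
grip_width: 0.0621
grasp_force: 0.0
shift [203.5 -16.6 -16.2] turn [ -0.3   0.6 -85.9] cur pos [0.6379 0.1522 0.26  ] yaw 1.643 -> 3.142 q6 -2.03
```

```bash
python3 -m handwheel '[[85,[203,-17,-16],[0,0,-8]],[85,[203,-17,-16],[0,0,-16]],[85,[203,-17,-16],[0,0,-24]],[85,[203,-17,-16],[0,0,-32]],[85,[203,-17,-16],[0,0,-40]],[85,[203,-17,-16],[0,0,-48]],[85,[203,-17,-16],[0,0,-56]],[85,[203,-17,-16],[0,0,-64]]]' 40
python3 -m handwheel '[[85,[0,0,0],[0,0,-8]],[85,[0,0,0],[0,0,-16]],[85,[0,0,0],[0,0,-22]],[85,[0,0,0],[0,0,-22]],[85,[0,0,0],[0,0,-22]]]'
python3 - <<'E'
from h import *
import pickle
i=camera_info('wrist');im=camera('wrist')
pickle.dump((i,im),open('w3.pkl','wb'))
cv2.imwrite('pics/w3.png',cv2.resize(im[:,:,::-1],(768,576)))
go(.436,.121,.22,np.pi)
E
```

```text
t: 8.1
position: [0.4339, 0.1202, 0.2693]
tcp_rot: [-0.562, 0.827, 0.0, 0.001]
ft_force: [0.2, -0.0, -0.9]
grip_width: 0.085
grasp_force: 0.0
t: 8.6
position: [0.4341, 0.1201, 0.269]
tcp_rot: [-0.706, 0.708, -0.0, 0.0]
ft_force: [0.2, -0.0, -0.6]
grip_width: 0.0845
grasp_force: 0.0
shift [-0.9 -1.9 -5. ] turn [-0.   0.  -0.1] cur pos [0.4341 0.1201 0.269 ] yaw 3.14 -> 3.142 q6 -0.71
```

View pics/w3.png

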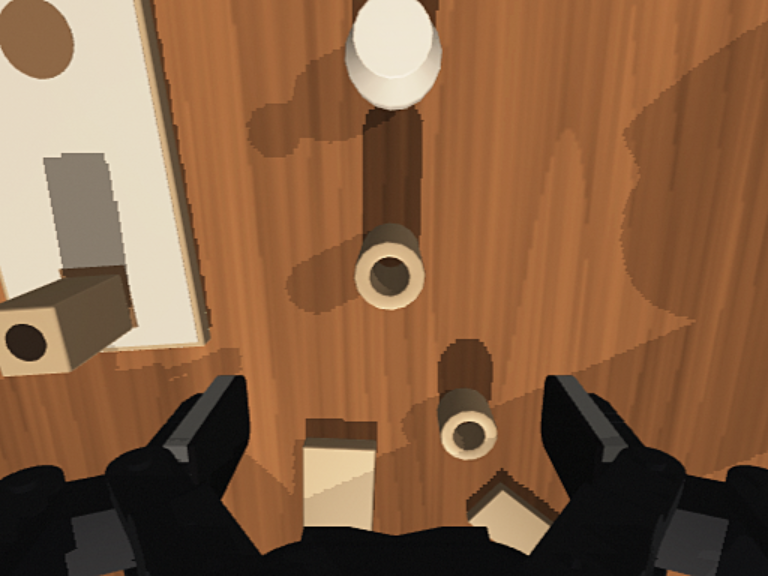

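The tall post's rim is centred at about (390,276), and the vase's rim at (393,37) (1.5× scale). The square post stands on its print at the left.

Run:
```python
from h import *
import pickle
i,im=pickle.load(open('w3.pkl','rb'))
print('tall',ray(i,np.array([390,276])/1.5,.07),'vase',ray(i,np.array([(393,37),(353,37),(433,37)])/1.5,.1),'short',ray(i,np.array([468,434])/1.5,.035), 'sq',ray(i,np.array([26,342])/1.5,.085),'bat end',ray(i,np.array([(303,447),(377,450)])/1.5,.014))
p=ray(i,np.array([390,276])/1.5,.07)[0];go(p[0],p[1],.045,np.pi)
```

```text
tall [[0.43677281 0.11829796 0.07      ]] vase [[0.43463687 0.00372809 0.1       ]
 [0.45191856 0.00368833 0.1       ]
 [0.41735499 0.00376786 0.1       ]] short [[0.38379933 0.24041907 0.035     ]] sq [[0.63506215 0.15104621 0.085     ]] bat end [[0.50282097 0.26448705 0.014     ]
 [0.44772102 0.26718943 0.014     ]]
shift [  1.9  -2.7 170. ] turn [-0.   0.  -0.1] cur pos [0.4341 0.1201 0.269 ] yaw 3.14 -> 3.142 q6 -0.71
```

```bash
python3 -m handwheel '[[85,[2,-3,40],[0,0,0]],[85,[2,-3,80],[0,0,0]],[85,[2,-3,115],[0,0,0]],[85,[2,-3,145],[0,0,0]],[85,[2,-3,165],[0,0,0]],[85,[2,-3,170],[0,0,0]],[85,[2,-3,170],[0,0,0]]]' 30
python3 -m handwheel '[[20,[0,0,0],[0,0,0]],[20,[0,0,0],[0,0,0]],[20,[0,0,0],[0,0,0]],[20,[0,0,0],[0,0,0]],[20,[0,0,0],[0,0,0]],[20,[0,0,0],[0,0,0]],[20,[0,0,0],[0,0,0]]]' 30
python3 -c "
from h import *
go(.6453,-.0090,.18,np.radians(183.6))"
```

```text
t: 9.35
position: [0.437, 0.118, 0.0986]
tcp_rot: [-0.707, 0.707, 0.0, -0.001]
ft_force: [-0.3, -0.3, 0.6]
grip_width: 0.0853
grasp_force: 0.0
t: 10.05
position: [0.4374, 0.1185, 0.1]
tcp_rot: [0.707, -0.707, 0.0, -0.001]
ft_force: [-2.3, -0.4, 6.3]
grip_width: 0.0387
grasp_force: 29.6
shift [ 127.5 -207.9 -133.9] turn [-0.1  0.1 -3.5] cur pos [0.4374 0.1185 0.1   ] yaw -3.141 -> -3.079 q6 -0.7
```

```bash
python3 -m handwheel '[[20,[0,0,-40],[0,0,0]],[20,[0,0,-80],[0,0,0]],[20,[0,0,-120],[0,0,0]],[20,[25,-40,-120],[0,0,-1]],[20,[50,-80,-120],[0,0,-2]],[20,[75,-120,-120],[0,0,-3]],[20,[100,-160,-120],[0,0,-3.5]],[20,[127,-204,-120],[0,0,-3.5]]]' 40
python3 -m handwheel '[[20,[0,-4,0],[0,0,0]],[20,[0,-4,30],[0,0,0]],[20,[0,-4,60],[0,0,0]],[20,[0,-4,80],[0,0,0]],[20,[0,-4,80],[0,0,0]],[20,[0,-4,80],[0,0,0]]]'
python3 -c "
from h import *
go(.6453,-.0090,.0605,np.radians(183.6));print(state()['grip_width'])"
```

```text
t: 10.85
position: [0.6409, -0.009, 0.2193]
tcp_rot: [0.729, -0.685, -0.0, -0.0]
ft_force: [1.5, 1.3, -0.6]
grip_width: 0.0386
grasp_force: 41.2
t: 11.45
position: [0.6439, -0.0075, 0.1394]
tcp_rot: [0.729, -0.685, 0.0, 0.0]
ft_force: [-0.5, 0.3, -0.6]
grip_width: 0.039
grasp_force: 41.3
shift [ 1.5 -1.3 24.9] turn [ 0. -0. -0.] cur pos [ 0.6439 -0.0075  0.1394] yaw -3.079 -> -3.079 q6 -0.23
0.03898969961890591
```

```bash
python3 -m handwheel '[[20,[1.5,-1.5,12],[0,0,0]],[20,[1.5,-1.5,20],[0,0,0]],[20,[1.5,-1.5,24],[0,0,0]],[20,[1.5,-1.5,25],[0,0,0]],[20,[1.5,-1.5,25],[0,0,0]]]' 40
python3 -m handwheel '[[70,[0,0,0],[0,0,0]],[70,[0,0,0],[0,0,0]],[70,[0,0,0],[0,0,0]],[70,[0,0,-30],[0,0,0]],[70,[0,0,-60],[0,0,0]],[70,[0,0,-100],[0,0,0]],[70,[0,0,-140],[0,0,0]],[70,[0,0,-140],[0,0,0]]]'
python3 -c "
from h import *
go(.4295,-.240,.19,np.pi)"
```

```text
t: 11.95
position: [0.6452, -0.0091, 0.1146]
tcp_rot: [0.729, -0.685, 0.0, 0.0]
ft_force: [-3.2, 0.3, 4.8]
grip_width: 0.0383
grasp_force: 41.8
t: 12.75
position: [0.648, -0.0088, 0.2607]
tcp_rot: [0.729, -0.685, 0.003, -0.004]
ft_force: [0.6, 1.0, 1.0]
grip_width: 0.0702
grasp_force: 0.0
shift [217.  232.8  14.2] turn [-0.6  0.   3.6] cur pos [ 0.648  -0.0088  0.2607] yaw -3.079 -> -3.142 q6 -0.23
```

```bash
python3 -m handwheel '[[85,[217,233,14],[0,0,3.5]],[85,[217,233,14],[0,0,3.5]],[85,[217,233,14],[0,0,3.5]],[85,[217,233,14],[0,0,3.5]],[85,[217,233,14],[0,0,3.5]],[85,[217,233,14],[0,0,3.5]],[85,[217,233,14],[0,0,3.5]],[85,[217,233,14],[0,0,3.5]]]' 30
python3 -m handwheel '[[85,[0,0,0],[0,0,0]],[85,[0,0,0],[0,0,0]]]'
python3 - <<'E'
from h import *
import pickle
i=camera_info('wrist');im=camera('wrist')
pickle.dump((i,im),open('w4.pkl','wb'))
cv2.imwrite('pics/w4.png',cv2.resize(im[:,:,::-1],(768,576)))
go(.4295,-.240,.19,np.pi)
E
```

```text
t: 13.55
position: [0.4242, -0.2415, 0.2399]
tcp_rot: [-0.706, 0.708, -0.0, 0.0]
ft_force: [0.9, 0.2, 0.1]
grip_width: 0.0851
grasp_force: 0.0
t: 13.75
position: [0.4269, -0.2397, 0.24]
tcp_rot: [0.708, -0.707, 0.0, -0.0]
ft_force: [-1.0, -0.3, -0.3]
grip_width: 0.0853
grasp_force: 0.0
shift [ 0.5 -2.5 -4.1] turn [-0.  -0.   0.1] cur pos [ 0.427  -0.2395  0.2399] yaw -3.14 -> -3.142 q6 0.11
```

View pics/w4.png

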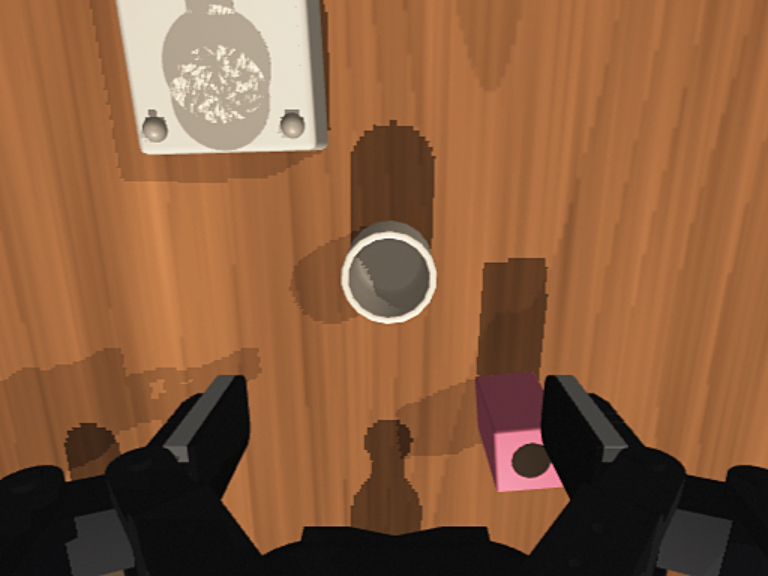

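Cup rim is centred at (389,277), radius 47 (1.5× scale); the mould's corner at (327,150) is clear of the fingers.

Run:
```python
from h import *
import pickle
i,im=pickle.load(open('w4.pkl','rb'))
p=ray(i,np.array([389,277])/1.5,.05)[0];print(p,ray(i,np.array([327,150])/1.5,.05));go(p[0],p[1],.034,np.pi)
```

```text
[ 0.43013128 -0.24337034  0.05      ] [[ 0.46095261 -0.30886703  0.05      ]]
shift [  3.8  -3.1 151.9] turn [-0.  -0.   0.1] cur pos [ 0.427  -0.2395  0.2399] yaw -3.14 -> -3.142 q6 0.11
```

```bash
python3 -m handwheel '[[85,[4,-3,40],[0,0,0]],[85,[4,-3,80],[0,0,0]],[85,[4,-3,110],[0,0,0]],[85,[4,-3,135],[0,0,0]],[85,[4,-3,148],[0,0,0]],[85,[4,-3,152],[0,0,0]],[85,[4,-3,152],[0,0,0]]]' 25
python3 -m handwheel '[[30,[0,0,0],[0,0,0]],[30,[0,0,0],[0,0,0]],[30,[0,0,0],[0,0,0]],[30,[0,0,0],[0,0,0]],[30,[0,0,0],[0,0,0]],[30,[0,0,0],[0,0,0]]]' 25
python3 -c "
from h import *
go(.6403,.0706,.20,np.radians(183.6))"
```

```text
t: 14.5
position: [0.4297, -0.2435, 0.0874]
tcp_rot: [0.708, -0.706, -0.0, 0.0]
ft_force: [-0.2, -0.7, -0.1]
grip_width: 0.0849
grasp_force: 0.0
t: 15.1
position: [0.4299, -0.2441, 0.0889]
tcp_rot: [0.707, -0.707, 0.001, -0.001]
ft_force: [-0.6, 1.8, 6.6]
grip_width: 0.0506
grasp_force: 26.4
shift [-314.4 -211.  -164.8] turn [-0.1 -0.  -3.5] cur pos [ 0.4299 -0.2441  0.0889] yaw -3.141 -> -3.079 q6 0.12
```

```bash
python3 -m handwheel '[[30,[0,0,-45],[0,0,0]],[30,[0,0,-90],[0,0,0]],[30,[0,0,-130],[0,0,0]],[30,[-40,-27,-145],[0,0,-1]],[30,[-80,-54,-145],[0,0,-2]],[30,[-120,-81,-145],[0,0,-3]],[30,[-160,-108,-145],[0,0,-3.5]],[30,[-200,-135,-145],[0,0,-3.5]]]'
python3 -m handwheel '[[30,[-40,-20,0],[0,0,0]],[30,[-80,-40,0],[0,0,0]],[30,[-110,-66,0],[0,0,0]],[30,[-110,-66,0],[0,0,0]],[30,[-110,-66,0],[0,0,0]],[30,[-110,-66,0],[0,0,0]]]'
python3 -c "
from h import *
go(.6403,.0706,.05,np.radians(183.6))"
```

```text
t: 15.9
position: [0.5647, -0.0422, 0.2335]
tcp_rot: [0.729, -0.685, 0.0, -0.0]
ft_force: [1.3, -0.3, -0.3]
grip_width: 0.0505
grasp_force: 26.9
t: 16.5
position: [0.6226, 0.0694, 0.2328]
tcp_rot: [0.728, -0.685, -0.0, 0.0]
ft_force: [-0.3, -0.8, -1.0]
grip_width: 0.0502
grasp_force: 26.8
shift [-1.000e-01 -1.790e+01  1.288e+02] turn [ 0.  -0.  -0.1] cur pos [0.6226 0.0694 0.2328] yaw -3.08 -> -3.079 q6 -0.36
```

```bash
python3 -m handwheel '[[30,[0,-18,0],[0,0,0]],[30,[0,-18,40],[0,0,0]],[30,[0,-18,80],[0,0,0]],[30,[0,-18,110],[0,0,0]],[30,[0,-18,122],[0,0,0]],[30,[0,-18,127],[0,0,0]],[30,[0,-18,129],[0,0,0]],[30,[0,-18,129],[0,0,0]]]'
python3 -c "
from h import *
go(.6403,.0706,.05,np.radians(183.6))"
python3 -m handwheel '[[72,[0,0,0],[0,0,0]],[72,[0,0,0],[0,0,0]],[72,[0,0,0],[0,0,0]],[72,[0,0,-30],[0,0,0]],[72,[0,0,-60],[0,0,0]],[72,[0,0,-100],[0,0,0]],[72,[0,0,-140],[0,0,0]],[72,[0,0,-140],[0,0,0]]]'
python3 -c "
from h import *
go(.485,.365,.19,np.radians(183))"
```

```text
t: 17.3
position: [0.6419, 0.0711, 0.1054]
tcp_rot: [0.729, -0.685, 0.001, -0.001]
ft_force: [-0.4, 0.1, -0.9]
grip_width: 0.05
grasp_force: 26.8
shift [0.4 1.6 1.4] turn [-0.1  0.  -0.1] cur pos [0.6419 0.0711 0.1054] yaw -3.08 -> -3.079 q6 -0.35
t: 18.1
position: [0.6438, 0.0717, 0.2511]
tcp_rot: [0.729, -0.684, 0.003, -0.005]
ft_force: [-0.6, 0.5, -0.5]
grip_width: 0.0718
grasp_force: 0.0
shift [-302.7  140.     6.1] turn [-0.6  0.1  0.6] cur pos [0.6438 0.0717 0.2511] yaw -3.079 -> -3.089 q6 -0.35
```

```bash
python3 -m handwheel '[[85,[-303,140,-60],[0,0,0]],[85,[-303,140,-60],[0,0,0]],[85,[-303,140,-60],[0,0,0]],[85,[-303,140,-60],[0,0,0]],[85,[-303,140,-60],[0,0,0]],[85,[-303,140,-60],[0,0,0]],[85,[-303,140,-60],[0,0,0]],[85,[-303,140,-60],[0,0,0]]]' 30
python3 -m handwheel '[[85,[0,0,0],[0,0,0]],[85,[0,0,0],[0,0,0]]]'
python3 - <<'E'
from h import *
import pickle
i=camera_info('wrist');im=camera('wrist')
pickle.dump((i,im),open('w5.pkl','wb'))
cv2.imwrite('pics/w5.png',cv2.resize(im[:,:,::-1],(768,576)))
E
```

```text
t: 18.9
position: [0.4809, 0.3689, 0.3052]
tcp_rot: [0.73, -0.683, -0.0, -0.001]
ft_force: [-0.7, 0.2, -0.2]
grip_width: 0.0849
grasp_force: 0.0
t: 19.1
position: [0.4827, 0.3642, 0.3037]
tcp_rot: [0.729, -0.685, 0.0, 0.0]
ft_force: [0.0, -0.2, -0.7]
grip_width: 0.0852
grasp_force: 0.0
```

View pics/w5.png

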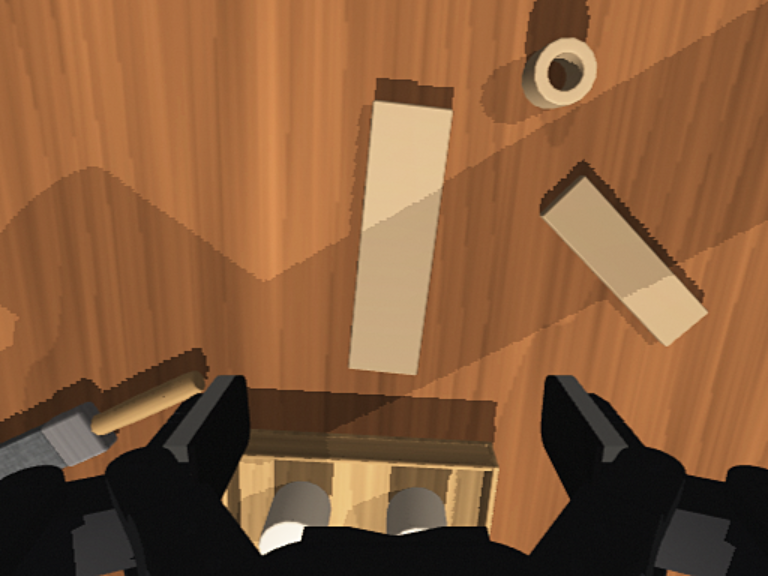

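Bat corners (1.5× scale): (375,101),(452,110),(416,375),(349,369).

Run:
```python
from h import *
import pickle
i,im=pickle.load(open('w5.pkl','rb'))
hsv=cv2.cvtColor(im,cv2.COLOR_RGB2HSV)
q=ray(i,np.array([(375,101),(452,110),(416,375),(349,369)])/1.5,.014)[:,:2]
L=(q[2]+q[3]-q[0]-q[1])/2;print(q.round(4).tolist(),np.linalg.norm(L),np.linalg.norm(q[0]-q[1]),np.linalg.norm(q[2]-q[3]))
m=(hsv[:,:,1]<125).astype(np.uint8);n,l,st,c=cv2.connectedComponentsWithStats(m);k=l[100,275]
cn=max(cv2.findContours((l==k).astype(np.uint8),0,1)[0],key=cv2.contourArea)[:,0]
print(st[k],cv2.minAreaRect((ray(i,cn,.014)[:,:2]*1e3).astype(np.float32)))
a=np.arctan2(L[1],L[0]);p=q.mean(0);print(np.degrees(a));go(p[0],p[1],.07,a+np.pi/2)
```

```text
[[0.502, 0.2653], [0.4498, 0.2678], [0.4596, 0.4654], [0.5124, 0.4634]] 0.19807159680544908 0.052321015306348154 0.052888704694661504
[ 232   67   70  183 8991] ((481.72381591796875, 364.5409851074219), (198.64553833007812, 54.62110900878906), 87.08360290527344)
87.07185355013014
shift [ -1.8   1.8 179.6] turn [ 0.  -0.   6.4] cur pos [0.4829 0.3639 0.3036] yaw -3.081 -> -3.193 q6 -0.91
```

```bash
python3 -m handwheel '[[85,[-2,2,40],[0,0,6.4]],[85,[-2,2,80],[0,0,6.4]],[85,[-2,2,120],[0,0,6.4]],[85,[-2,2,160],[0,0,6.4]],[85,[-2,2,195],[0,0,6.4]],[85,[-2,2,215],[0,0,6.4]],[85,[-2,2,225],[0,0,6.4]],[85,[-2,2,225],[0,0,6.4]]]' 60
python3 -c "
from h import *
go(.4816,.3648,.022,np.radians(177.07))"
```

```text
t: 19.95
position: [0.4807, 0.3654, 0.0776]
tcp_rot: [-0.689, 0.725, -0.0, -0.001]
ft_force: [-0.7, -0.2, 0.4]
grip_width: 0.0853
grasp_force: 0.0
shift [ 0.6 -0.9  1.6] turn [ 0.1 -0.1 -0. ] cur pos [0.4807 0.3654 0.0776] yaw 3.09 -> 3.09 q6 -1.02
```

```bash
python3 -m handwheel '[[85,[0,0,1.5],[0,0,0]],[30,[0,0,1.5],[0,0,0]],[30,[0,0,1.5],[0,0,0]],[30,[0,0,1.5],[0,0,0]],[30,[0,0,1.5],[0,0,0]],[30,[0,0,1.5],[0,0,0]],[30,[0,0,1.5],[0,0,0]]]' 60
python3 -m handwheel '[[30,[0,0,-40],[0,0,0]],[30,[0,0,-80],[0,0,0]],[30,[0,0,-120],[0,0,0]],[30,[0,0,-160],[0,0,0]],[30,[0,0,-160],[0,0,0]],[30,[0,0,-160],[0,0,0]]]' 60
python3 - <<'E'
from h import *
go(.6403,.0706,.18,np.radians(183.6))
cv2.imwrite('pics/s6.png',camera('side')[:,:,::-1])
E
```

```text
t: 20.65
position: [0.481, 0.3673, 0.0793]
tcp_rot: [-0.689, 0.724, 0.0, 0.001]
ft_force: [-1.9, -0.7, 8.3]
grip_width: 0.0522
grasp_force: 61.0
t: 21.25
position: [0.4803, 0.3668, 0.2386]
tcp_rot: [-0.689, 0.725, 0.001, 0.001]
ft_force: [-0.6, -0.0, -3.5]
grip_width: 0.0519
grasp_force: 64.6
shift [ 287.9 -174.6    4. ] turn [-0.1  0.1 -6.5] cur pos [0.4803 0.3668 0.2386] yaw 3.092 -> 3.204 q6 -1.02
```

View pics/s6.png

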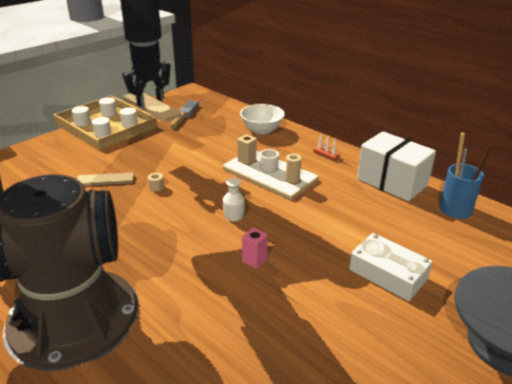

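```bash
python3 -m handwheel '[[30,[40,-24,0],[0,0,-1]],[30,[80,-48,0],[0,0,-2]],[30,[120,-72,0],[0,0,-3]],[30,[160,-96,0],[0,0,-4]],[30,[200,-120,0],[0,0,-5]],[30,[240,-144,0],[0,0,-6]],[30,[270,-165,0],[0,0,-6.5]],[30,[286,-175,0],[0,0,-6.5]]]'
python3 -m handwheel '[[30,[0,0,25],[0,0,0]],[30,[0,0,45],[0,0,0]],[30,[0,0,50],[0,0,0]],[30,[0,0,50],[0,0,0]],[30,[0,0,50],[0,0,0]]]'
python3 - <<'E'
from h import *
go(.6402,.0728,.1105,np.radians(183.6));print(state()['ft_force'],state()['grip_width'])
im=camera('side');cv2.imwrite('pics/s7.png',cv2.resize(im[90:220,190:350,::-1],None,fx=4.5,fy=4.5,interpolation=2))
E
```

```text
t: 22.1
position: [0.6413, 0.0693, 0.2348]
tcp_rot: [0.729, -0.685, -0.001, 0.002]
ft_force: [-0.4, -0.1, -2.9]
grip_width: 0.0522
grasp_force: 64.6
t: 22.6
position: [0.6413, 0.0726, 0.1876]
tcp_rot: [0.729, -0.684, 0.0, 0.0]
ft_force: [1.3, -0.4, -2.7]
grip_width: 0.0518
grasp_force: 64.6
shift [-0.3  1.1 23.1] turn [-0.  -0.   0.1] cur pos [0.6413 0.0726 0.1876] yaw -3.077 -> -3.079 q6 -0.35
[ 1.29954315 -0.43968588 -2.67986955] 0.05182528421732101
```

View pics/s7.png

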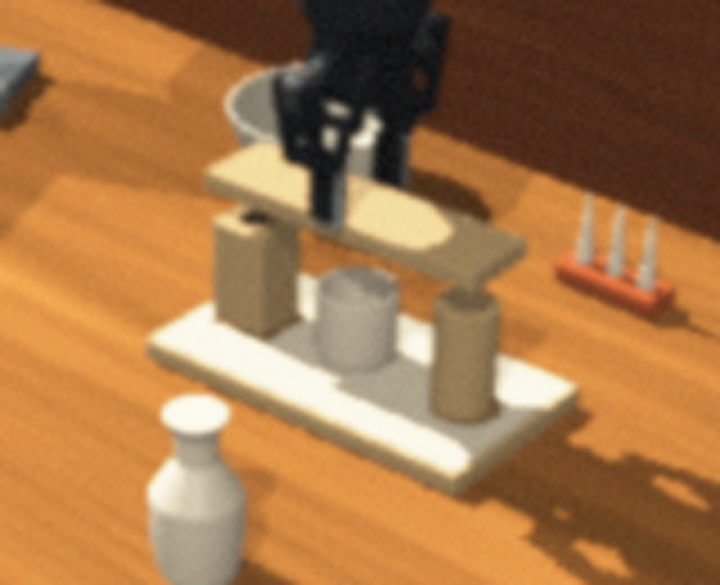

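The bat hangs level above both posts, with the cup midway between them; lowering it.

```bash
python3 -m handwheel '[[30,[0,1,10],[0,0,0]],[30,[0,1,17],[0,0,0]],[30,[0,1,20],[0,0,0]],[30,[0,1,21],[0,0,0]],[30,[0,1,22],[0,0,0]],[30,[0,1,22],[0,0,0]],[30,[0,1,22],[0,0,0]]]'
python3 -c "
from h import *
go(.6402,.0728,.1105,np.radians(183.6))"
```

```text
t: 23.35
position: [0.6402, 0.0723, 0.1656]
tcp_rot: [0.729, -0.684, 0.0, -0.0]
ft_force: [-0.4, -0.4, -2.0]
grip_width: 0.0522
grasp_force: 64.6
shift [-0.5 -0.   1.1] turn [-0.  0.  0.] cur pos [0.6402 0.0723 0.1656] yaw -3.078 -> -3.079 q6 -0.35
```

```bash
python3 -m handwheel '[[30,[0,0,1],[0,0,0]],[30,[0,0,1.5],[0,0,0]],[30,[0,0,1.5],[0,0,0]]]'
python3 -m handwheel '[[75,[0,0,0],[0,0,0]],[75,[0,0,0],[0,0,0]],[75,[0,0,0],[0,0,0]],[75,[0,0,-20],[0,0,0]],[75,[0,0,-50],[0,0,0]],[75,[0,0,-90],[0,0,0]],[75,[0,0,-120],[0,0,0]],[75,[0,0,-120],[0,0,0]]]'
python3 -c "
from h import *
go(.4346,.0035,.22,np.pi)"
```

```text
t: 23.65
position: [0.6402, 0.0723, 0.164]
tcp_rot: [0.729, -0.684, 0.0, -0.0]
ft_force: [-0.6, -0.3, -2.3]
grip_width: 0.0523
grasp_force: 64.7
t: 24.45
position: [0.6421, 0.0727, 0.2897]
tcp_rot: [0.729, -0.684, 0.002, -0.004]
ft_force: [0.2, -0.3, -0.5]
grip_width: 0.075
grasp_force: 0.0
shift [ 55.7 211.6  13.7] turn [-0.5  0.1  3.7] cur pos [0.6421 0.0727 0.2897] yaw -3.077 -> -3.142 q6 -0.35
```

```bash
python3 -m handwheel '[[75,[56,212,0],[0,0,0]],[75,[56,212,0],[0,0,0]],[75,[56,212,0],[0,0,0]],[75,[56,212,0],[0,0,0]],[75,[56,212,0],[0,0,0]],[75,[56,212,0],[0,0,0]],[75,[56,212,0],[0,0,0]],[75,[56,212,0],[0,0,0]]]' 30
python3 - <<'E'
from h import *
import pickle
i=camera_info('wrist');im=camera('wrist')
pickle.dump((i,im),open('w8.pkl','wb'))
cv2.imwrite('pics/w8.png',cv2.resize(im[:,:,::-1],(768,576)))
go(.4346,.0035,.092)
E
```

```text
t: 25.25
position: [0.4329, 0.0033, 0.284]
tcp_rot: [0.729, -0.684, 0.0, -0.0]
ft_force: [0.0, 1.0, -0.4]
grip_width: 0.0749
grasp_force: 0.0
shift [-1.000e-01 -1.700e+00  1.378e+02] turn [ 0. -0.  0.] cur pos [0.4329 0.0033 0.2838] yaw -3.078 -> -3.078 q6 -0.4
```

View pics/w8.png

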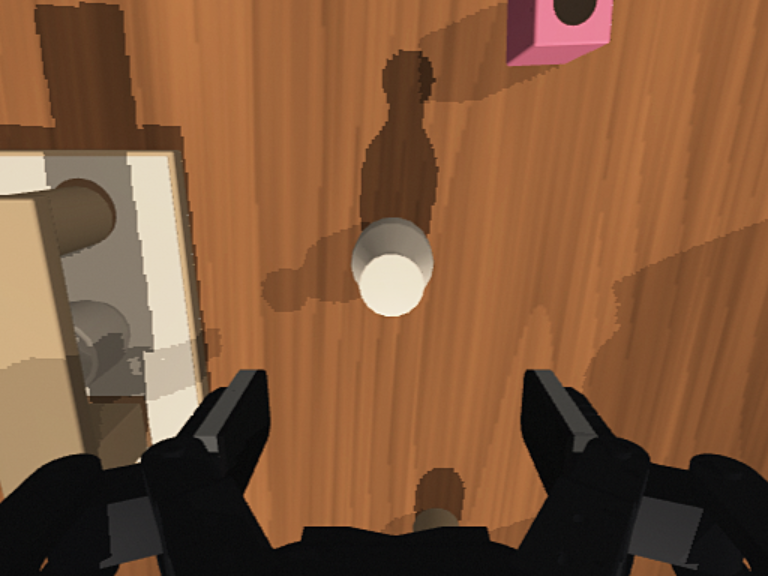

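The vase rim is centred at (392,286), radius 33 (1.5× scale); the bat lies on the posts at the left.

Run:
```python
from h import *
import pickle
i,im=pickle.load(open('w8.pkl','rb'))
p=ray(i,np.array([392,286])/1.5,.1)[0];print(p);go(p[0],p[1],.090)
```

```text
[0.4344815  0.00302975 0.1       ]
shift [  0.3  -1.6 139.8] turn [ 0. -0.  0.] cur pos [0.4329 0.0033 0.2838] yaw -3.078 -> -3.078 q6 -0.4
```

```bash
python3 -m handwheel '[[75,[0,-1.5,40],[0,0,0]],[75,[0,-1.5,80],[0,0,0]],[75,[0,-1.5,110],[0,0,0]],[75,[0,-1.5,130],[0,0,0]],[75,[0,-1.5,138],[0,0,0]],[75,[0,-1.5,140],[0,0,0]],[75,[0,-1.5,140],[0,0,0]]]' 40
python3 -m handwheel '[[15,[0,0,0],[0,0,0]],[15,[0,0,0],[0,0,0]],[15,[0,0,0],[0,0,0]],[15,[0,0,0],[0,0,0]],[15,[0,0,0],[0,0,0]],[15,[0,0,0],[0,0,0]],[15,[0,0,0],[0,0,0]]]' 40
python3 -m handwheel '[[15,[0,0,-30],[0,0,0]],[15,[0,0,-60],[0,0,0]],[15,[0,0,-90],[0,0,0]],[15,[0,0,-120],[0,0,0]],[15,[0,0,-140],[0,0,0]],[15,[0,0,-150],[0,0,0]],[15,[0,0,-150],[0,0,0]]]'
python3 - <<'E'
from h import *
go(.6403,.0706,.24)
im=camera('side');cv2.imwrite('pics/s9.png',cv2.resize(im[90:220,190:350,::-1],None,fx=4.5,fy=4.5,interpolation=2))
E
```

```text
t: 26.0
position: [0.4342, 0.0033, 0.1442]
tcp_rot: [0.729, -0.684, 0.0, 0.0]
ft_force: [-0.2, -0.5, -0.6]
grip_width: 0.0748
grasp_force: 0.0
t: 26.7
position: [0.4344, 0.0033, 0.1448]
tcp_rot: [0.729, -0.684, 0.001, -0.001]
ft_force: [0.7, 0.3, 5.8]
grip_width: 0.0315
grasp_force: 39.0
t: 27.4
position: [0.4337, 0.0032, 0.2947]
tcp_rot: [0.729, -0.684, 0.0, -0.001]
ft_force: [-0.2, -0.2, -2.5]
grip_width: 0.0315
grasp_force: 39.9
shift [ -54.2 -210.5    1.1] turn [-0.1  0.1  0. ] cur pos [0.4337 0.0032 0.2947] yaw -3.078 -> -3.078 q6 -0.4
```

View pics/s9.png

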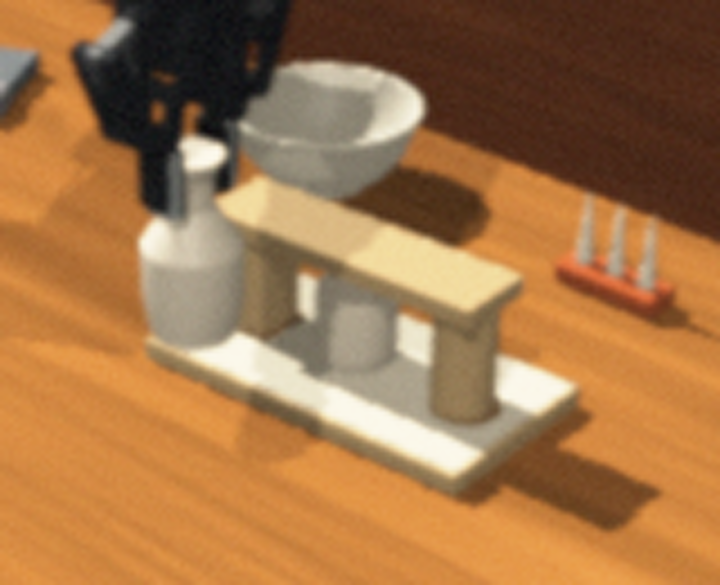

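The vase hangs upright in the grip, and the bat lies flat on both posts, with top corners near (218,205),(265,178),(522,272),(470,306).

```bash
python3 -m handwheel '[[15,[-10,-40,0],[0,0,0]],[15,[-20,-80,0],[0,0,0]],[15,[-30,-120,0],[0,0,0]],[15,[-40,-155,0],[0,0,0]],[15,[-47,-185,0],[0,0,0]],[15,[-54,-210,0],[0,0,0]],[15,[-54,-210,0],[0,0,0]],[15,[-54,-210,0],[0,0,0]]]'
python3 - <<'E'
from h import *
i=camera_info('side');print(ray(i,np.array([(265,178),(522,272),(470,306)])/4.5+[190,90],.099).round(4).tolist())
go(.6403,.0706,.193)
E
```

```text
t: 28.25
position: [0.6391, 0.0702, 0.2909]
tcp_rot: [0.729, -0.684, -0.001, 0.002]
ft_force: [0.1, 0.1, -2.5]
grip_width: 0.0315
grasp_force: 40.3
[[0.6575, 0.1657, 0.099], [0.6732, -0.025, 0.099], [0.6214, -0.0283, 0.099]]
shift [-0.4 -1.4 43.9] turn [ 0.3 -0.1  0. ] cur pos [0.6391 0.0702 0.2909] yaw -3.078 -> -3.078 q6 -0.35
```

```bash
python3 -m handwheel '[[15,[0,-1,20],[0,0,0]],[15,[0,-1,35],[0,0,0]],[15,[0,-1,41],[0,0,0]],[15,[0,-1,43],[0,0,0]],[15,[0,-1,44],[0,0,0]],[15,[0,-1,45],[0,0,0]],[15,[0,-1,45],[0,0,0]]]'
python3 -c "
from h import *
go(.6403,.0706,.1900)"
```

```text
t: 28.95
position: [0.6408, 0.0704, 0.2495]
tcp_rot: [0.729, -0.684, 0.0, -0.0]
ft_force: [-0.3, 0.3, -2.1]
grip_width: 0.0313
grasp_force: 40.3
shift [-0.2  0.5  5.5] turn [-0.1  0.   0. ] cur pos [0.6408 0.0704 0.2495] yaw -3.078 -> -3.078 q6 -0.35
```

```bash
python3 -m handwheel '[[15,[0,0,3],[0,0,0]],[15,[0,0,4.5],[0,0,0]],[15,[0,0,5.5],[0,0,0]],[15,[0,0,5.5],[0,0,0]],[15,[0,0,5.5],[0,0,0]]]'
python3 -c "
from h import *
go(.6403,.0706,.1898)"
```

```text
t: 29.45
position: [0.6408, 0.0703, 0.2435]
tcp_rot: [0.729, -0.684, 0.0, -0.0]
ft_force: [-0.5, -0.2, -0.1]
grip_width: 0.0317
grasp_force: 40.4
shift [-0.3  0.4 -0.3] turn [-0. -0. -0.] cur pos [0.6408 0.0703 0.2435] yaw -3.078 -> -3.078 q6 -0.35
```

```bash
python3 -m handwheel '[[60,[0,0,0],[0,0,0]],[60,[0,0,0],[0,0,0]],[60,[0,0,0],[0,0,0]],[60,[0,0,-25],[0,0,0]],[60,[0,0,-60],[0,0,0]],[60,[0,0,-100],[0,0,0]],[60,[0,0,-100],[0,0,0]],[60,[0,0,-100],[0,0,0]]]'
python3 - <<'E'
from h import *
im=camera('side');cv2.imwrite('pics/s10.png',cv2.resize(im[60:220,150:350,::-1],None,fx=3.7,fy=3.7,interpolation=2))
E
```

```text
t: 30.25
position: [0.6409, 0.0705, 0.3447]
tcp_rot: [0.729, -0.684, 0.0, -0.001]
ft_force: [0.4, 0.3, -1.5]
grip_width: 0.0598
grasp_force: 0.0
```

View pics/s10.png

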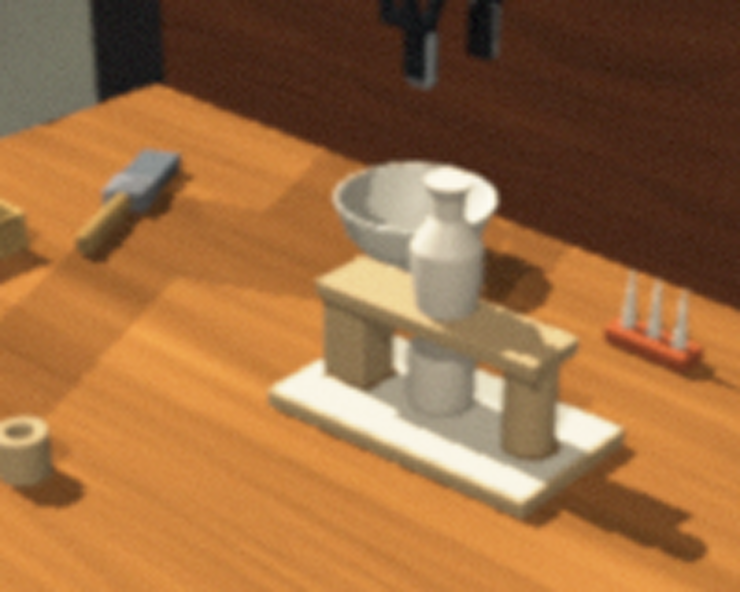

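The whole structure stands upright: vase rim at (447,183), cup body spanning x 407–475, gripper clear.

Run:
```python
from h import *
i=camera_info('side');f=lambda p,z:ray(i,np.array(p)/3.7+[150,60],z).round(4)
print('vase',f((447,182),.199)); print('cup px expected',(proj(i,[(.6403,.0706,.04)])-[150,60])*3.7,'edges 407..475')
print(hand_in())
```

```text
vase [[0.6352 0.0675 0.199 ]]
cup px expected [[442.62305618 376.53566816]] edges 407..475
the job is handed in; nothing more can be done
None
```

The job is handed in: both posts stand on their prints with the cup midway between them, the bat lies across the posts with the vase at its middle, and I didn't move the short post or the mould; camera checks put everything I measured within the limits, but the hand-in returned no verdict.

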